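Sort the workshop electronics bench

ROBOT

A 6-joint arm with a two-finger parallel gripper is mounted at the origin on the work surface. World frame = base frame: x ahead of the robot, y to its left, z up, the work surface at z = 0. Lengths are in m, angles in degrees, forces in N, time in s.
With the tool pointing down it reaches from about 0.35 to 0.875 m from the base axis. Payload 4.2 kg.
Tool frame: the origin (TCP) lies midway between the tips of the shut fingers; the grasp point (between the pads) lies 19 mm behind it; z points along the fingers, y is the line along which they close (so a half turn about z gives the same grasp; the last joint's range is limited). The gripper opens to 87 mm and grips with 3 to 60 N. Pads are 19 mm wide; open, the fingers measure 117 mm over their backs; the gripper's body (75 mm by 190 mm) begins 51 mm behind the grasp point.
Start: joints at [-58.522, 22.042, 0.453, 0, -68.411, -14.817], TCP at [0.179, -0.599, 0.223] pointing down, gripper open.
Joint ranges: [-179.83, 179.83], [-69.29, 118.12], [-61.27, 80.66], [-181.25, 117.63], [-171.15, -9.14], [-177.46, 177.46]. Speed limits (degrees/s): [159.86, 159.86, 180, 180, 180, 180].

INTERFACE

Orientations are given as a 3x3 rotation matrix whose columns are the frame's x, y, z axes.
In Python, from station import * gives the robot as it stands.
- The arm moves only by the tool move_arm, never from a script. Its argument "targets" is text: rows parted by semicolons, each of 4 numbers parted by spaces: the shift along the world's x, y, z in units of 25 mm (1.0 is 25 mm), then the turn about the world's z in units of 5 degrees (1.0 is 5 degrees). In form: tx ty tz spin; .... A call has 1 to 10 rows; each row shifts and turns the commanded pose from where the row before left it; what a row does not reach is not made up. A row lasts 1/12 s, in which the tool goes at most 41.7 mm and 7.16 degrees, less where a joint would pass 70% of its speed; a pose out of reach is approached as far as the arm can. A call is refused whole if a number of a shift passes 1 or a number of a turn 1, either way. A call with a gripper value outside its range is refused whole. "gripper" is the finger opening in mm, from 0 to 87, set as the call begins (left out, the last holds). The fingers move at their own pace and stop on an object; the grip force is fixed at half the most. Time passes only in rows, so rows that do not move let the fingers close. It gives the time, the measured TCP pose, the force, the opening and the grip force at its end, in the units of the state.
- sense(): the state, without advancing time (a new reading comes with each control period).
- capture(name): name is "scene" or "top" or "wrist"; returns a dict with "image" (400x640x3 uint8, blue, green, red), "fx", "fy", "cx", "cy" (pixels), "world_from_camera" (4x4, takes a point from camera to world coordinates); the wrist camera has in their place "hand_eye" (4x4, takes a point from camera to tool coordinates, whose origin is the TCP and whose axes are the flange's). Camera axes: x right, y up, looking along -z (the intrinsics and any distortion apply to the point x, -y, -z); pixel columns grow to the right and rows downward; lengths in m; the calibration is good to about 2 mm. A picture is of the moment at which its call begins: read the wrist's pose just before it. There is no depth.
- finish_job(): hands the job in; it is judged then, once.
The state is a dict: "time_s": time; "joints": joint angles; "joint_velocities": joint speeds; "effort": joint torques, N m; "tcp_pos": TCP position; "ee_rot": TCP orientation; "wrist_force": force on the tool from outside, world axes, zero at the start; "moment": the same for the moment, N m; "gripper_width": opening from 0.0 (shut) to 1.0 (fully open); "gripper_force": force on a finger pad.
Only numpy, scipy, OpenCV 4.12 (cv2) and the standard library are available. Lean on these libraries where they do the work, as an engineer would, in place of code of your own. Each camera call takes 0.05 s, during which the arm holds its last target. There are 200 camera calls.

TASK

Tidy the bench by kind: lay the loose screwdriver and the loose spanner each in the tray that already holds one of its kind, wholly inside and not sticking up over the rim. Lift the control unit off its sloping stand and set it down gently in the empty bay of the rack, upright on its long thin edge and parallel to the unit already there, standing by itself without leaning. Leave what is already put away in its place and do not push other things about.

Things in the scene. Friction and masses are not known exactly. Their poses are not given: they have to be found in the camera images.
- driver: the loose screwdriver lying on the bench, 160 mm long, black handle 90 x 26 x 24 mm (long, wide, high, flat-sided), steel shaft 8 mm thick sticking out 70 mm at mid-height. Origin: underside of the middle of the handle; x along the tool towards the tip (handle x -45 to 45 mm, tip at x = 115 mm), z up as it lies
- wrench: the loose spanner lying on the bench, 154 mm long, plain steel: bar 100 mm long, 14 mm wide, its top 9 mm above the bench, ring end (28 mm across) at x = -60 mm, open jaw (32 mm across) to x = 80 mm, ends 10 mm thick. Origin: underside of the middle of the bar; x along the tool towards the open jaw, z up as it lies
- unit: control unit leaning on the sloping stand: flat aluminium box 30 (x) x 140 (y) x 100 mm (z), ribs on +x face, black connector 8 mm proud on +y end, 0.35 kg. Origin: centre of the lower 30 x 140 mm edge face; z along its 100 mm height. At the start z leans 40 degrees from vertical, upper edge towards the robot; the stand backs only the lower 52 mm of its -x face
- unit_top (a point): centre of the control unit's upper 30 x 140 mm edge face, 100 mm from its origin
- stand: fixed grey sloping stand: base 90 x 120 x 20 mm, a back plate 110 mm wide, 52 mm along the slope, leaning 40 degrees from vertical towards its -x, with a lip under the unit; the unit's lower edge centre rests 42 mm above the stand's origin (on the bench). The unit lifts straight out along the slope
- tray_drivers: open grey tray, outside 140 (x) x 210 (y) x 45 mm high, walls and floor 5 mm. Origin: centre of its underside; z up. Fixed to the bench. It looks like the other tray except that it already holds a screwdriver
- tray_wrenches: open grey tray, outside 140 (x) x 210 (y) x 45 mm high, walls and floor 5 mm. Origin: centre of its underside; z up. Fixed to the bench. It looks like the other tray except that it already holds a spanner
- rack: open grey rack, outside 131 (x) x 170 (y) x 45 mm high, walls and floor 5 mm, with one divider along y: the bay on the -x side is empty, 80 mm wide clear; the +x bay is 36 mm wide clear and holds another control unit standing on its long thin edge. Both bays are 160 mm long in y. Origin: centre of its underside; fixed to the bench
- rack_bay (a point): centre of the floor of the rack's empty bay (axes as the rack's)
- rack_stock (a point): centre of the floor of the rack's full bay
- stock_driver: screwdriver already in its tray, along the +x wall, same shape as the loose one
- stock_wrench: spanner already in its tray, along the +x wall, same shape as the loose one
- stock_unit: control unit already standing in the rack, same shape as the leaning one, 105 mm high above the bench
- spool: bystander: metal solder spool, 56 mm diameter, 42 mm high, origin under its centre
- tape: bystander: roll of black tape, 90 mm diameter, 22 mm high, origin under its centre
- meter: bystander: yellow multimeter lying flat, 150 x 78 x 36 mm, origin under its centre
- fusebox: bystander: black fuse box 70 x 50 x 34 mm, origin under its centre
- jar: bystander: glass jar, 52 mm diameter, 75 mm high, origin under its centre
- driver_tip (a point): tip of the loose screwdriver
- driver_end (a point): handle end of the loose screwdriver
- wrench_jaw (a point): jaw end of the loose spanner
- wrench_ring (a point): ring end of the loose spanner

How it is judged:
By the outcome, as a careful person would: the job done as asked, in the order asked, and still so for the second after the job is handed in, with the robot touching nothing.
It also fails if it takes over 70 s, if anything falls off the work surface, if the arm or the gripper's body presses on something with over 40 N, if the wrist force passes 120 N, or if a joint passes its speed limit or range.

## Working session

There is one attempt and no reset: what is moved stays moved. The work goes in short steps, Python scripts to look and compute and a tool call to move; the robot and the scene stay as the last step left them, time stands still between calls to the robot, and variables do not carry over. Pictures are saved under pics/ and viewed, at most 13 in all, crops included, and the job is handed in when it is done.

Besides the shell and the picture viewer there is one more tool, called after "Call:" as a command line: name --argument value ..., lists and objects as JSON in quotes. move_arm: Moves the arm, as the interface text tells. Its arguments: {"type":"object","properties":{"targets":{"type":"string"},"gripper":{"type":"number"}},"required":["targets"]}

```bash
mkdir -p pics; ls
python3 - <<'E'
from station import *
import cv2, json, numpy as np
s=sense(); print(s["tcp_pos"],s["ee_rot"],s["time_s"],s["gripper_width"])
for n in ("top","scene"):
    c=capture(n); cv2.imwrite(f"pics/{n}0.png",c["image"])
    np.savez(f"{n}0.npz",**c); print(n,{k:(np.round(v,4).tolist()) for k,v in c.items() if k!="image"})
E
```

```text
pics
[ 0.17904549 -0.59816741  0.22142802] [[-9.58069505e-01 -2.86535013e-01 -7.14142758e-04]
 [-2.86535893e-01  9.58067145e-01  2.12796991e-03]
 [ 7.44588288e-05  2.24337061e-03 -9.99997481e-01]] 0.0 1.0023196598622357
top {'fx': 390.5221, 'fy': 390.5221, 'cx': 325.6436, 'cy': 199.0036, 'world_from_camera': [[0.0035, 0.9919, -0.1267, 0.3771], [-0.9996, 0.0071, 0.0281, 0.044], [0.0287, 0.1266, 0.9915, 1.1619], [0.0, 0.0, 0.0, 1.0]]}
scene {'fx': 408.7738, 'fy': 408.7738, 'cx': 325.8313, 'cy': 196.4284, 'world_from_camera': [[0.2447, -0.6941, 0.677, 1.4129], [0.9696, 0.1784, -0.1675, -0.1856], [-0.0045, 0.6974, 0.7167, 1.0736], [0.0, 0.0, 0.0, 1.0]]}
```

View pics/top0.png

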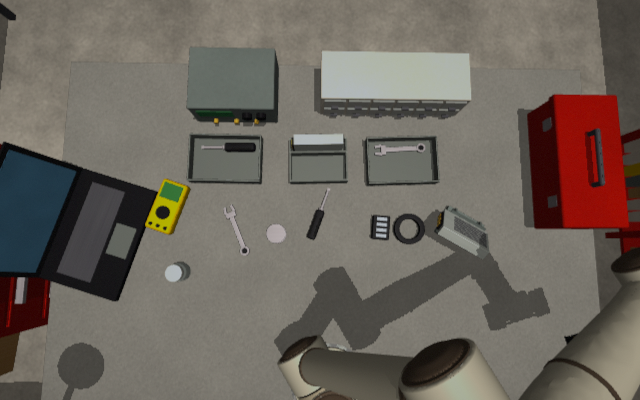

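View pics/scene0.png

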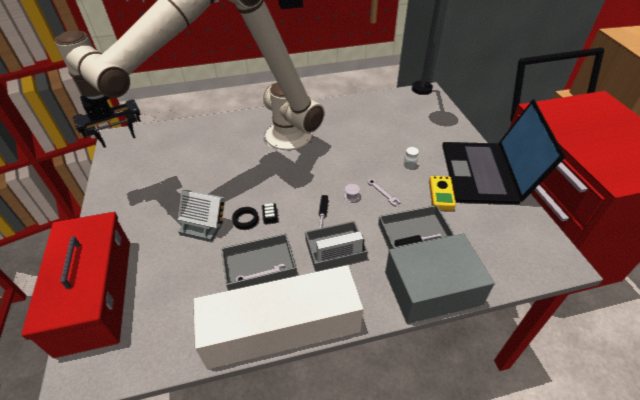

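The top view shows the driver tray on the left (226,158), the rack in the middle (318,158; near bay empty) and the spanner tray on the right (400,160). The loose driver is at (317,212), the spanner at (236,230) and the unit on its stand at (462,232). The scene view confirms this, with tall boxes just behind the trays. Next I'll measure these.

```bash
cat > h.py <<'E'
import numpy as np, cv2
def load(n): return dict(np.load(n))
def ray(c,u,v):
    T=c["world_from_camera"]; d=np.array([(u-c["cx"])/c["fx"],-(v-c["cy"])/c["fy"],-1.0])
    return T[:3,3],T[:3,:3]@d
def onz(c,u,v,z):
    o,d=ray(c,u,v); return o+d*(z-o[2])/d[2]
def proj(c,p):
    T=c["world_from_camera"]; q=T[:3,:3].T@(np.asarray(p)-T[:3,3])
    return np.array([c["cx"]-c["fx"]*q[0]/q[2], c["cy"]+c["fy"]*q[1]/q[2]])
def tri(c1,p1,c2,p2):
    A=[];b=[]
    for c,p in((c1,p1),(c2,p2)):
        o,d=ray(c,*p); d/=np.linalg.norm(d); P=np.eye(3)-np.outer(d,d); A.append(P); b.append(P@o)
    return np.linalg.lstsq(np.vstack(A),np.hstack(b),rcond=None)[0]
E
python3 - <<'E'
from h import *
c=load("top0.npz"); im=c["image"]
out=[]
for (n,x0,y0,x1,y1) in (("A",180,120,450,275),("B",370,190,520,275)): pass
a=cv2.resize(im[120:195,180:450],None,fx=2.96,fy=2.96,interpolation=cv2.INTER_CUBIC)
b=cv2.resize(im[180:265,220:340],None,fx=3.3,fy=3.3,interpolation=cv2.INTER_CUBIC)
d=cv2.resize(im[180:265,365:500],None,fx=2.96,fy=2.96,interpolation=cv2.INTER_CUBIC)
W=np.zeros((222+281,800,3),np.uint8); W[:a.shape[0],:min(800,a.shape[1])]=a[:222,:800]
W[222:222+b.shape[0],:b.shape[1]]=b[:281]; W[222:222+d.shape[0],400:400+d.shape[1]]=d[:281]
cv2.imwrite("pics/crops.png",cv2.convertScaleAbs(W,alpha=1.4))
E
```

```text
(no output)
```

View pics/crops.png

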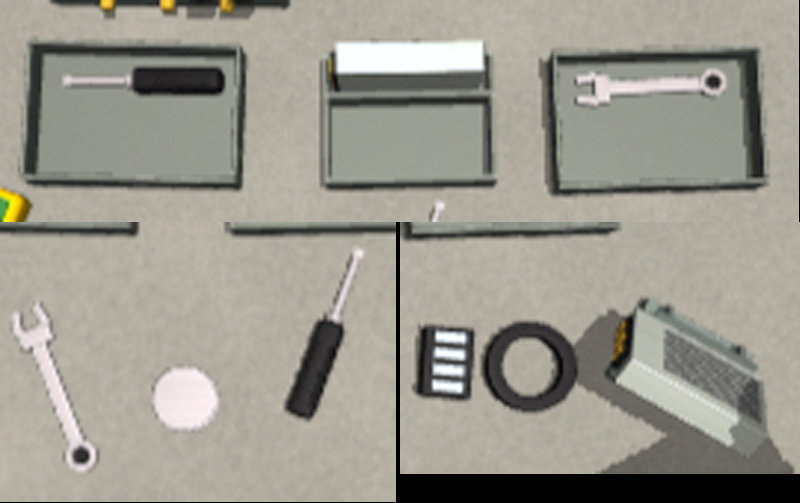

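The crops show the rim corners clearly: left tray TL (29,41) to BR (239,186), rack BL (322,186) and BR (494,185), right tray TL (549,50) to BR (767,186). The driver's tip points up-right and the spanner's jaw up-left. Next I'll compute positions and zoom on the unit.

Run:
```python
from h import *
c=load("top0.npz"); s=load("scene0.npz"); im=c["image"]
r=lambda v:np.round(np.asarray(v)*1000,1).tolist()
def crop(x,y): return x/2.96+180,y/2.96+120
for n,P in (("L",[(29,41),(244,46),(239,186),(22,182)]),("R",[(549,50),(762,48),(767,186),(551,190)]),("rackB",[(322,186),(494,185),(328,95),(490,95)])):
    W=np.array([onz(c,*crop(*p),.045)[:2] for p in P]); print(n,r(W),"mean",r(W.mean(0)))
    if len(P)==4 and n!="rackB":
        d=(W[0]+W[3]-W[1]-W[2]); print(" yaw of y axis",np.degrees(np.arctan2(-d[0],d[1])), "dims",r(np.linalg.norm(W[0]-W[1])),r(np.linalg.norm(W[0]-W[3])))
g=cv2.cvtColor(im,cv2.COLOR_BGR2GRAY)
def big(mask,x0,y0,x1,y1):
    m=np.zeros_like(mask); m[y0:y1,x0:x1]=mask[y0:y1,x0:x1]
    n,l,st,_=cv2.connectedComponentsWithStats(m); k=1+np.argmax(st[1:,4]); return (l==k)
m=big((g<50).astype(np.uint8),300,202,332,245)
pts=np.argwhere(m)[:,::-1]; W=np.array([onz(c,u,v,.024)[:2] for u,v in pts]); rc=cv2.minAreaRect((W*1000).astype(np.float32)); print("driver handle",rc)
ys,xs=np.where(big((g>165).astype(np.uint8),318,184,334,212)); i=np.argmin(ys); print("tip",r(onz(c,xs[i],ys[i],.012)), "med g",np.median(g[180:260,240:300]))
# wrench
m=big((g>165).astype(np.uint8),220,200,252,258); pts=np.argwhere(m)[:,::-1]; W=np.array([onz(c,u,v,.009)[:2] for u,v in pts])*1000
rc=cv2.minAreaRect(W.astype(np.float32)); print("wrench",len(W),rc, cv2.fitLine(W.astype(np.float32),cv2.DIST_HUBER,0,.01,.01).ravel(), W.mean(0))
print("drv line",)
# obstacles: white box and instrument heights: top front corners in both views
a=cv2.resize(im[195:262,425:500],None,fx=5.3,fy=5.3,interpolation=cv2.INTER_CUBIC)
b=cv2.resize(s["image"][180:250,165:240],None,fx=5.3,fy=5.3,interpolation=cv2.INTER_CUBIC)
W=np.zeros((375,800,3),np.uint8); W[:a.shape[0],:a.shape[1]]=a; W[:b.shape[0],400:400+b.shape[1]]=b[:,:400]
cv2.imwrite("pics/unit.png",cv2.convertScaleAbs(W,alpha=1.4))
print("white",r(tri(c,(321,100),s,(356,271))) if 0 else "", r(onz(c,321,100,.0)), r(onz(c,190,112,0)))
```

```text
L [[708.6, 409.5], [706.1, 198.4], [565.6, 199.9], [567.7, 409.6]] mean [637.0, 304.3]
 yaw of y axis -0.6429110104679954 dims 211.1 140.9
R [[705.6, -104.7], [710.2, -319.1], [569.9, -319.5], [564.1, -105.3]] mean [637.5, -212.1]
 yaw of y axis 1.3881014488401917 dims 214.5 141.5
rackB [[566.2, 119.2], [568.6, -49.2], [657.3, 114.7], [659.0, -45.6]] mean [612.8, 34.8]
driver handle ((449.13104248046875, 42.03208923339844), (24.81650161743164, 86.82748413085938), 70.08354187011719)
tip [554.2, 4.5, 12.0] med g 125.0
wrench 21 ((410.35302734375, 260.900390625), (43.60353088378906, 3.7436861991882324), 23.316699981689453) [9.2586029e-01 3.7786609e-01 4.0941895e+02 2.6011606e+02] [409.22357418 260.20443356]
drv line
white  [834.9, 26.6, 0.0] [790.8, 426.8, 0.0]
```

View pics/unit.png

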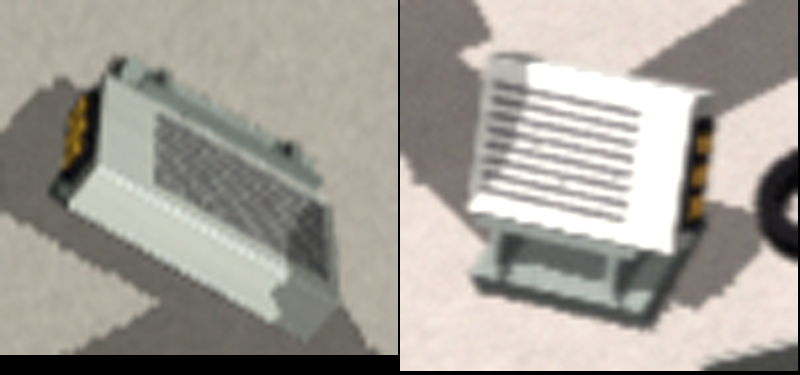

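In the top zoom, the unit's upper +x edge runs (100,168) to (332,285) and its lower +x edge (108,75) to (325,200). In the scene zoom the ribbed face corners are (488,57), (702,92), (672,250) and (470,208), with the connector at the +y end.

Run:
```python
from h import *
c=load("top0.npz"); s=load("scene0.npz"); im=c["image"]
r=lambda v:np.round(np.asarray(v)*1000,1).tolist()
ft=lambda x,y:(x/5.3+425,y/5.3+195); fs=lambda x,y:((x-400)/5.3+165,y/5.3+180)
K={}
for n,a,b in (("T+y",(100,168),(702,92)),("T-y",(332,285),(488,57)),("B+y",(108,75),(672,250)),("B-y",(325,200),(470,208))):
    K[n]=tri(c,ft(*a),s,fs(*b)); print(n,r(K[n]))
for n,p,z in (("T+y",(100,168),.128),("T-y",(332,285),.128),("t+y",(68,203),.109),("t-y",(305,340),.109),("B+y",(108,75),.0516),("B-y",(325,200),.0516)):
    K[n]=onz(c,*ft(*p),z); print("plane",n,r(K[n]))
g=cv2.cvtColor(im,cv2.COLOR_BGR2GRAY)
hsv=cv2.cvtColor(im,cv2.COLOR_BGR2HSV)
sub=g[196:262,216:256]; bg=np.median(sub); m=np.zeros_like(g); m[196:262,216:256]=(sub>bg+30)
n,l,st,_=cv2.connectedComponentsWithStats(m); k=1+np.argmax(st[1:,4]); pts=np.argwhere(l==k)[:,::-1]
W=np.array([onz(c,u,v,.009)[:2] for u,v in pts])*1000
print("bg",bg,len(W),cv2.minAreaRect(W.astype(np.float32)),W.mean(0), cv2.fitLine(W.astype(np.float32),cv2.DIST_L2,0,.01,.01).ravel()[:2])
print(r(onz(c,229.1,206.7,.009)),r(onz(c,244.8,255.2,.009)))
# tall boxes: front upper edges from scene, near trays
for n,t,q in (("whiteTL",(322,98),(361,312)),("whiteTR",(469,97),(197,322)),):
    pass
```

```text
T+y [437.9, -295.4, 128.4]
T-y [378.9, -415.8, 130.0]
B+y [492.5, -329.5, 51.5]
B-y [425.0, -448.7, 49.3]
plane T+y [437.0, -301.3, 128.0]
plane T-y [378.9, -416.7, 128.0]
plane t+y [420.1, -290.5, 109.0]
plane t-y [351.1, -409.8, 109.0]
plane B+y [492.0, -332.9, 51.6]
plane B-y [424.7, -449.1, 51.6]
bg 126.0 105 ((424.9269714355469, 270.39013671875), (91.765625, 10.707260131835938), 23.31389045715332) [424.62892224 269.64998481] [0.92315286 0.3844331 ]
[499.6, 296.1, 9.0] [358.1, 245.8, 9.0]
```

Results:
- The unit's corner heights come out as predicted. Its y axis is at about 60.5° and its lower edge centre at (449,-385).
- The driver handle is at (449,42), yaw -20°.
- The spanner is at (426,270), yaw 22°.
- The tray centres are (637,304) and (637,-212), and the rack bay is at (612,35).

I'm moving to the driver first.

Call:
move_arm --targets "0.45 1 0 -0.3;0.45 1 0 -0.3;0.45 1 0 -0.3;0.45 1 0 -0.3;0.45 1 0 -0.3;0.45 1 0 -0.3;0.45 1 0 -0.3;0.45 1 0 -0.3;0.45 1 0 -0.3;0.45 1 0 -0.3" --gripper 60

```text
time_s: 0.93
tcp_pos: [0.2918, -0.3473, 0.2222]
ee_rot: [[-1.0, -0.027, -0.0], [-0.027, 1.0, 0.001], [0.0, 0.001, -1.0]]
wrist_force: [1.5, 0.2, 0.0]
gripper_width: 0.694
gripper_force: 0.0
```

Call:
move_arm --targets "0.45 1 0 -0.3;0.45 1 0 -0.3;0.45 1 0 -0.3;0.45 1 0 -0.3;0.45 1 0 -0.3;0.45 1 0 -0.3;0.45 1 0 -0.3;0.45 1 0 -0.3;0.45 1 0 -0.3;0.45 1 0 -0.3"

```text
time_s: 1.77
tcp_pos: [0.4042, -0.0974, 0.2224]
ee_rot: [[-0.973, 0.232, -0.0], [0.232, 0.973, 0.0], [0.0, 0.0, -1.0]]
wrist_force: [0.5, -0.2, 0.1]
gripper_width: 0.686
gripper_force: 0.0
```

Call:
move_arm --targets "0.4 0.9 -0.6 -0.3;0.4 0.9 -0.6 -0.3;0.4 0.9 -0.6 -0.3;0.4 0.9 -0.6 -0.2;0.4 0.9 -0.6 -0.2;0.2 0.9 -0.6 0;0 0 0 0;0 0 0 0"

```text
time_s: 2.43
tcp_pos: [0.4586, 0.0368, 0.1314]
ee_rot: [[-0.941, 0.338, -0.003], [0.338, 0.941, -0.001], [0.002, -0.002, -1.0]]
wrist_force: [0.1, -0.1, 0.4]
gripper_width: 0.691
gripper_force: 0.0
```

```bash
cat >> h.py <<'E'
def wristcam():
    from station import sense,capture
    s=sense(); c=capture("wrist"); T=np.eye(4); T[:3,:3]=s["ee_rot"]; T[:3,3]=s["tcp_pos"]
    c["world_from_camera"]=T@np.array(c["hand_eye"]); return s,c
def st():
    from station import sense
    s=sense(); R=s["ee_rot"]; print("t",round(s["time_s"],2),"tcp",np.round(np.array(s["tcp_pos"])*1000,1),"yaw",round(np.degrees(np.arctan2(R[1][1],R[0][1])),2),"F",np.round(s["wrist_force"],1),"w",round(s["gripper_width"]*87,1),"gf",round(s["gripper_force"],1),"j",np.round(s["joints"],0))
    return s
E
python3 - <<'E'
from h import *
st(); s,c=wristcam(); np.savez("w1.npz",**c); cv2.imwrite("pics/w1.png",c["image"]); print(c["hand_eye"],c["fx"])
E
```

```text
t 2.43 tcp [458.6  36.8 131.4] yaw 70.27 F [ 0.1 -0.1  0.4] w 60.1 gf 0.0 j [  25.   12.  -29.   -0.  -49. -135.]
[[ 1.10098643e-04  9.61838646e-01  2.73617262e-01  7.49970289e-02]
 [ 9.99999799e-01 -2.76916600e-04  5.71054855e-04 -2.75597954e-04]
 [ 6.25031791e-04  2.73617144e-01 -9.61838483e-01 -1.61781154e-01]
 [ 0.00000000e+00  0.00000000e+00  0.00000000e+00  1.00000000e+00]] 290.57909271382954
```

View pics/w1.png

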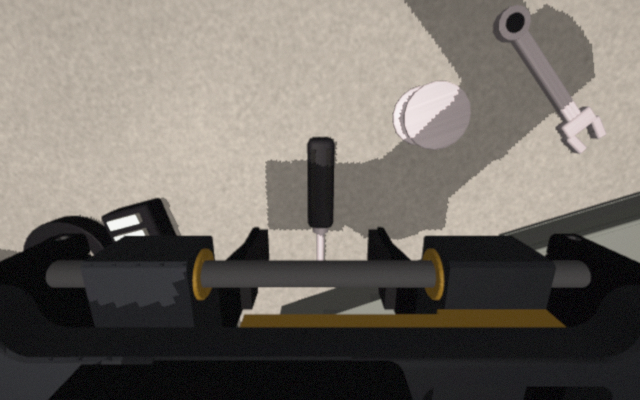

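The wrist view shows the driver's handle running straight down column 320 between the fingers, end at (320,138). The spanner's ring is at (514,22), with jaw tips around (572,150) and (603,130).

Run:
```python
from h import *
c=load("w1.npz"); r=lambda v:np.round(np.asarray(v)*1000,1).tolist()
print("end",r(onz(c,320.5,138,.024)),"mid-low",r(onz(c,320,226,.024)),"edges",r(onz(c,307,185,.024)),r(onz(c,335,185,.024)))
a=onz(c,514,22,.010)[:2]; b=onz(c,588,141,.010)[:2]; print("ring",r(a),"jaw",r(b),np.degrees(np.arctan2(*(b-a)[::-1])))
p=onz(c,530,50,.009)[:2];q=onz(c,564,104,.009)[:2]; print("bar",r(p),r(q),np.degrees(np.arctan2(*(q-p)[::-1])))
```

```text
end [407.1, 57.2, 24.0] mid-low [487.5, 28.1, 24.0] edges [444.1, 30.4, 24.0] [453.1, 55.5, 24.0]
ring [371.7, 247.3] jaw [497.1, 297.2] 21.687914396684796
bar [398.6, 257.7] [455.2, 280.5] 21.920288881791567
```

Call:
move_arm --targets "0 0 -1 0;0 0 -1 0;0 0 -1 0;0 0 -1 0;0 0 -0.6 0;0 0 -0.2 0;0 0 0 0"

```text
time_s: 3.07
tcp_pos: [0.4587, 0.0354, 0.0122]
ee_rot: [[-0.94, 0.34, -0.002], [0.34, 0.94, -0.001], [0.001, -0.001, -1.0]]
wrist_force: [-0.3, 0.3, 0.0]
gripper_width: 0.692
gripper_force: 0.0
```

Call:
move_arm --targets "0 0.12 -0.2 0;0 0 0 0"

```text
time_s: 3.23
tcp_pos: [0.46, 0.0396, 0.0082]
ee_rot: [[-0.941, 0.34, 0.002], [0.34, 0.941, 0.001], [-0.002, 0.001, -1.0]]
wrist_force: [-0.2, -0.3, -0.5]
gripper_width: 0.693
gripper_force: 0.0
```

Call:
move_arm --targets "0 0 0 0;0 0 0 0;0 0 0 0;0 0 0 0;0 0 0 0" --gripper 15

```text
time_s: 3.65
tcp_pos: [0.4594, 0.0394, 0.0078]
ee_rot: [[-0.941, 0.339, 0.001], [0.339, 0.941, 0.0], [-0.0, 0.0, -1.0]]
wrist_force: [1.5, 0.3, -0.1]
gripper_width: 0.397
gripper_force: 0.0
```

Call:
move_arm --targets "0 0 0 0;0 0 0 0;0 0 0 0;0 0 0.3 0;0 0 0.7 0;0 0 1 0;0 0 1 0.5;0 0 1 1"

```text
time_s: 4.32
tcp_pos: [0.4587, 0.039, 0.1088]
ee_rot: [[-0.977, 0.211, -0.001], [0.211, 0.977, -0.0], [0.001, -0.0, -1.0]]
wrist_force: [0.2, 1.0, -1.3]
gripper_width: 0.296
gripper_force: 30.0
```

Call:
move_arm --targets "0 0 0 1;0.3 0.5 0 1;0.3 0.5 0 1;0.3 0.5 0 1;0.3 0.5 0 1;0.3 0.5 0 1;0.3 0.5 0 1;0.3 0.5 0 1;0.3 0.5 0 1;0.3 0.5 0 1"

```text
time_s: 5.15
tcp_pos: [0.5267, 0.1522, 0.1078]
ee_rot: [[-0.789, -0.614, -0.0], [-0.614, 0.789, -0.0], [0.0, 0.0, -1.0]]
wrist_force: [-0.5, -0.3, -0.4]
gripper_width: 0.295
gripper_force: 30.0
```

Call:
move_arm --targets "0.3 0.5 0 1;0.3 0.5 0 1;0.3 0.5 0 1;0.3 0.5 0 1;0.3 0.5 0 1;0.3 0.5 0 1;0.3 0.5 0 1;0.3 0.5 0 1;0.3 0.5 0 1;0.3 0.1 0 1"

```text
time_s: 5.98
tcp_pos: [0.6019, 0.2684, 0.1076]
ee_rot: [[-0.035, -0.999, -0.0], [-0.999, 0.035, 0.0], [-0.0, 0.0, -1.0]]
wrist_force: [-0.3, 0.3, -0.1]
gripper_width: 0.297
gripper_force: 30.0
```

Run:
```python
from h import *
st(); s,c=wristcam(); np.savez("w2.npz",**c); cv2.imwrite("pics/w2.png",c["image"])
```

```text
t 5.98 tcp [601.9 268.4 107.6] yaw 177.99 F [-0.3  0.3 -0.1] w 25.9 gf 30.0 j [ 38.  31.  -3.  -0. -57. -40.]
```

Call:
move_arm --targets "0.4 0.4 0 0.28;0 0 -0.8 0;0 0 -0.8 0;0 0 0 0"

```text
time_s: 6.37
tcp_pos: [0.6085, 0.2748, 0.0631]
ee_rot: [[-0.02, -1.0, -0.008], [-1.0, 0.02, -0.004], [0.004, 0.008, -1.0]]
wrist_force: [-1.2, -0.6, -1.2]
gripper_width: 0.297
gripper_force: 30.0
```

Run:
```python
from h import *
st(); s,c=wristcam(); np.savez("w2.npz",**c); cv2.imwrite("pics/w2.png",c["image"])
```

```text
t 6.37 tcp [608.5 274.8  63.1] yaw 178.88 F [-1.2 -0.6 -1.2] w 25.9 gf 30.0 j [ 38.  34.  -3.  -0. -53. -39.]
```

View pics/w2.png

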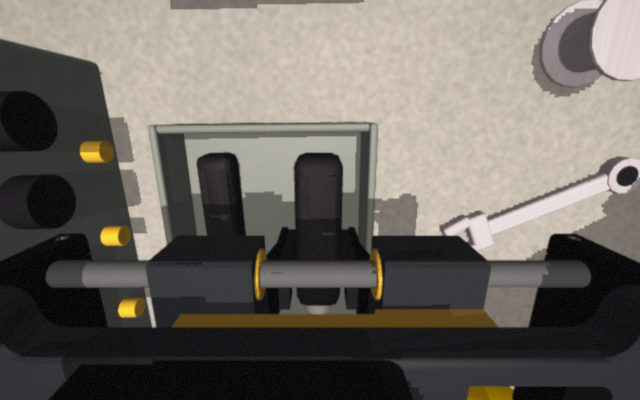

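The wrist view shows the driver hanging at columns 296–342, inside the rim (153–377) and clear of the stock driver (200–240). I'll lower it.

Call:
move_arm --targets "0.12 0.15 -0.5 0;0 0 -0.7 0;0 0 -0.5 0;0 0 -0.2 0;0 0 0 0;0 0 0 0"

```text
time_s: 6.92
tcp_pos: [0.615, 0.2806, 0.0203]
ee_rot: [[-0.016, -1.0, 0.0], [-1.0, 0.016, -0.0], [0.0, -0.0, -1.0]]
wrist_force: [1.1, 0.1, 0.8]
gripper_width: 0.29
gripper_force: 30.0
```

Call:
move_arm --targets "0 0 -0.12 0;0 0 -0.12 0;0 0 0 0;0 0 0 0"

```text
time_s: 7.25
tcp_pos: [0.6147, 0.2805, 0.0142]
ee_rot: [[-0.016, -1.0, 0.0], [-1.0, 0.016, 0.0], [-0.0, -0.0, -1.0]]
wrist_force: [-0.1, 0.1, -0.9]
gripper_width: 0.296
gripper_force: 30.0
```

Call:
move_arm --targets "0 0 0 0;0 0 0 0;0 0 0 0;0 0 0 0;0 0 0.4 0;0 0 0.8 0;0 0 1 0;0 0 1 0;0 0 0.5 -0.5;0 0 0 -1" --gripper 36

```text
time_s: 8.08
tcp_pos: [0.6171, 0.2818, 0.1123]
ee_rot: [[-0.149, -0.989, 0.008], [-0.989, 0.149, 0.005], [-0.006, -0.007, -1.0]]
wrist_force: [-0.2, -0.4, 0.4]
gripper_width: 0.415
gripper_force: 0.0
```

Call:
move_arm --targets "-0.7 0 0 -1;-0.7 0 0 -1;-0.7 0 0 -1;-0.7 0 0 -1;-0.7 0 0 -1;-0.7 0 0 -1;-0.7 0 0 -1;-0.7 0 0 -1;-0.7 -0.2 0 -1;-0.7 -0.2 0 -1"

```text
time_s: 8.92
tcp_pos: [0.4391, 0.2707, 0.1075]
ee_rot: [[-0.854, -0.52, 0.001], [-0.52, 0.854, 0.001], [-0.001, 0.0, -1.0]]
wrist_force: [0.5, 0.3, 0.4]
gripper_width: 0.413
gripper_force: 0.0
```

Call:
move_arm --targets "-0.4 0 0 -1;0 0 0 -0.9;0 0 0 0;0 0 0 0"

```text
time_s: 9.25
tcp_pos: [0.43, 0.2709, 0.1075]
ee_rot: [[-0.926, -0.378, 0.001], [-0.378, 0.926, 0.001], [-0.002, 0.001, -1.0]]
wrist_force: [-0.5, -0.9, 0.6]
gripper_width: 0.411
gripper_force: 0.0
```

Run:
```python
from h import *
from station import capture
st(); s,c=wristcam(); np.savez("w3.npz",**c); t=capture("top"); np.savez("top1.npz",**t)
a=cv2.resize(c["image"],(400,250)); b=cv2.resize(t["image"][125:195,180:270],(400,311))
W=np.zeros((311,800,3),np.uint8); W[:250,:400]=a; W[:,400:]=b; cv2.imwrite("pics/c3.png",cv2.convertScaleAbs(W,alpha=1.3))
```

```text
t 9.25 tcp [430.  270.9 107.5] yaw 112.2 F [-0.5 -0.9  0.6] w 35.8 gf 0.0 j [  51.   18.  -25.    0.  -47. -118.]
```

View pics/c3.png

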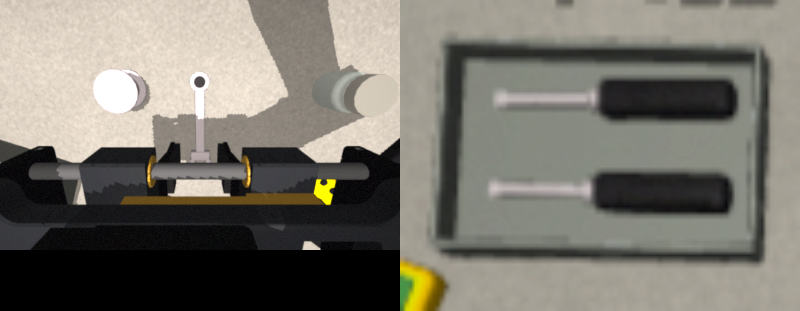

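The picture shows the driver flat in its tray beside the stock one. The spanner lies straight between the fingers, ring at (320,130) full-scale.

Call:
move_arm --targets "0 0 -1 0;0 0 -1 0;0 0 -1 0;0 0 -0.6 0;0 0 -0.3 0;0 0 0 0;0 0 0 0"

```text
time_s: 9.93
tcp_pos: [0.4302, 0.2708, 0.0092]
ee_rot: [[-0.927, -0.376, 0.0], [-0.376, 0.927, -0.0], [-0.0, -0.0, -1.0]]
wrist_force: [-0.2, 1.0, 0.4]
gripper_width: 0.417
gripper_force: 0.0
```

Call:
move_arm --targets "0 0 -0.15 0;0 0 -0.1 0;0 0 0 0;0 0 0 0"

```text
time_s: 10.27
tcp_pos: [0.4299, 0.2707, 0.0033]
ee_rot: [[-0.927, -0.376, 0.001], [-0.376, 0.927, 0.001], [-0.001, 0.0, -1.0]]
wrist_force: [-0.1, 0.2, 0.0]
gripper_width: 0.411
gripper_force: 0.0
```

Call:
move_arm --targets "0 0 0 0;0 0 0 0;0 0 0 0;0 0 0 0;0 0 0 0;0 0 0 0;0 0 0 0" --gripper 4

```text
time_s: 10.85
tcp_pos: [0.4298, 0.2707, 0.0029]
ee_rot: [[-0.927, -0.376, 0.0], [-0.376, 0.927, 0.0], [-0.0, 0.0, -1.0]]
wrist_force: [0.4, 0.4, 1.1]
gripper_width: 0.148
gripper_force: 30.0
```

Call:
move_arm --targets "0 0 0.3 0;0 0 0.7 0;0 0 1 0;0 0 1 0;0 0 1 0;0 -0.5 1 0;0 -1 0.2 0.5;0 -1 0 1;0.4 -1 0 1;0.4 -1 0 1"

```text
time_s: 11.68
tcp_pos: [0.4491, 0.1568, 0.1335]
ee_rot: [[-0.768, -0.641, 0.0], [-0.641, 0.768, 0.0], [-0.0, 0.0, -1.0]]
wrist_force: [0.3, -0.0, -0.9]
gripper_width: 0.156
gripper_force: 30.0
```

Call:
move_arm --targets "0.4 -1 0 1;0.4 -1 0 1;0.4 -1 0 1;0.4 -1 0 1;0.4 -1 0 1;0.4 -1 0 1;0.4 -1 0 1;0.4 -1 0 1;0.4 -1 0 1;0.4 -1 0 1"

```text
time_s: 12.52
tcp_pos: [0.5495, -0.0934, 0.133]
ee_rot: [[-0.004, -1.0, -0.001], [-1.0, 0.004, 0.0], [-0.0, 0.001, -1.0]]
wrist_force: [-0.5, 0.3, -0.5]
gripper_width: 0.156
gripper_force: 30.0
```

Call:
move_arm --targets "0.4 -1 0 0.4;0.4 -1 0 0;0.4 -1 0 0;0.4 -1 0 0;0.4 -0.9 0 0;0.4 0 0 0;0 0 0 0;0 0 0 0"

```text
time_s: 13.18
tcp_pos: [0.6091, -0.2144, 0.1323]
ee_rot: [[0.027, -1.0, -0.002], [-1.0, -0.027, 0.001], [-0.001, 0.002, -1.0]]
wrist_force: [-0.6, -0.6, -0.4]
gripper_width: 0.158
gripper_force: 30.0
```

Run:
```python
from h import *
st()
```

```text
t 13.18 tcp [ 609.1 -214.4  132.3] yaw -178.48 F [-0.6 -0.6 -0.4] w 13.7 gf 30.0 j [ -5.  28.  -3.  -0. -59.   7.]
```

Call:
move_arm --targets "0 0 -1 0;0 0 -1 0;0 0 -1 0;0 0 -1 0;0 0 -0.5 0;0 0 -0.2 0;0 0 0 0;0 0 0 0"

```text
time_s: 13.85
tcp_pos: [0.6105, -0.2144, 0.0166]
ee_rot: [[0.028, -1.0, 0.002], [-1.0, -0.028, -0.001], [0.001, -0.002, -1.0]]
wrist_force: [0.5, -0.4, -0.6]
gripper_width: 0.155
gripper_force: 30.0
```

Run:
```python
from h import *
st()
```

```text
t 13.85 tcp [ 610.5 -214.4   16.6] yaw -178.39 F [ 0.5 -0.4 -0.6] w 13.5 gf 30.0 j [ -5.  35.  -9.   0. -45.   7.]
```

Call:
move_arm --targets "0 0 -0.15 0;0 0 -0.15 0;0 0 0 0;0 0 0 0"

```text
time_s: 14.18
tcp_pos: [0.6098, -0.2145, 0.0082]
ee_rot: [[0.027, -1.0, 0.001], [-1.0, -0.027, -0.0], [0.0, -0.0, -1.0]]
wrist_force: [-0.3, 0.2, -1.2]
gripper_width: 0.157
gripper_force: 30.0
```

Call:
move_arm --targets "0 0 0 0;0 0 0 0;0 0 0 0;0 0 0 0;0 0 0.3 0;0 0 0.7 0;0 0 1 0;0 0 1 0;0 0 1 0;0 0 1 0" --gripper 28

```text
time_s: 15.02
tcp_pos: [0.6096, -0.2145, 0.1348]
ee_rot: [[0.027, -1.0, 0.001], [-1.0, -0.027, -0.0], [0.0, -0.001, -1.0]]
wrist_force: [-0.3, 0.3, -1.4]
gripper_width: 0.324
gripper_force: 0.0
```

Call:
move_arm --targets "-0.8 -0.6 1 -0.6;-0.8 -0.6 0.2 -0.6;-0.8 -0.6 0 -0.6;-0.8 -0.6 0 -0.6;-0.8 -0.6 0 -0.6;-0.8 -0.6 0 -0.6;-0.8 -0.6 0 -0.6;-0.8 -0.6 0 -0.6;-0.8 -0.6 0 -0.6;-0.8 -0.6 0 -0.6" --gripper 87

```text
time_s: 15.85
tcp_pos: [0.4087, -0.3651, 0.1636]
ee_rot: [[-0.478, -0.878, 0.001], [-0.878, 0.478, -0.001], [0.0, -0.001, -1.0]]
wrist_force: [-0.6, 0.2, -0.1]
gripper_width: 0.959
gripper_force: 0.0
```

Run:
```python
from h import *
from station import capture
st(); s,c=wristcam(); np.savez("w4.npz",**c); t=capture("top"); np.savez("top2.npz",**t); q=capture("scene"); np.savez("sc2.npz",**q)
b=cv2.resize(t["image"][120:195,355:450],(400,316)); a=cv2.resize(c["image"],(400,250)); 
W=np.zeros((316,800,3),np.uint8); W[:250,:400]=a; W[:,400:]=b; cv2.imwrite("pics/c4.png",cv2.convertScaleAbs(W,alpha=1.3))
```

```text
t 15.85 tcp [ 408.7 -365.1  163.6] yaw 151.43 F [-0.6  0.2 -0.1] w 83.4 gf 0.0 j [-25.  17. -15.   0. -57.  -4.]
```

View pics/c4.png

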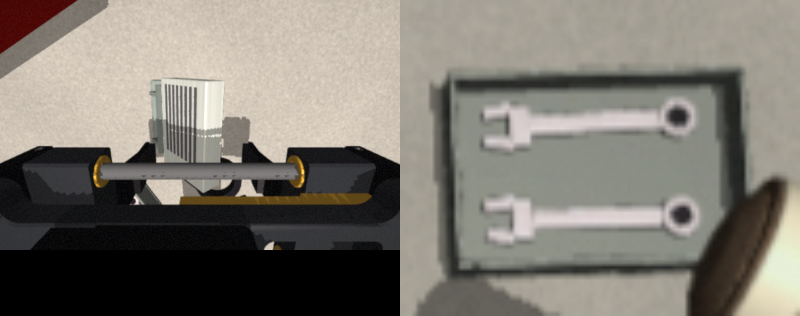

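The spanner is flat in its tray, parallel to the stock one. In the wrist view the unit sits straight between the open fingers, its upper edge strip near columns 203–222 at half scale. I'll check alignment with rays.

Run:
```python
from h import *
c=load("w4.npz"); g=cv2.cvtColor(c["image"],cv2.COLOR_BGR2GRAY)
O=np.array([449,-385.5]);X=np.array([.870,-.492]);Y=np.array([.492,.870])
T=c["world_from_camera"]
for row in (145,165,185,205,225):
    l=g[row,220:400].astype(int); d=np.abs(np.diff(cv2.GaussianBlur(l.astype(np.float32)[None],(5,1),0)[0])); i=[k for k in range(1,len(d)-1) if d[k]>8 and d[k]>=d[k-1] and d[k]>d[k+1]]
    print(row,[220+k for k in i])
for u,v,z,n in ((355,133,.109,"t-"),(352,295,.109,"t-"),(326,133,.128,"T+"),(262,131,.0516,"B+")):
    p=onz(c,u,v,z)[:2]*1000-O; print(n,"X'",round(p@X,1),"Y'",round(p@Y,1))
```

```text
145 [240, 257, 263, 266, 269, 272, 275, 278, 281, 284, 287, 291, 294, 298, 302, 306, 310, 314, 327, 330, 357]
165 [248, 258, 264, 267, 269, 272, 275, 278, 281, 284, 288, 291, 294, 298, 302, 306, 309, 314, 327, 330, 356]
185 [242, 249, 259, 264, 267, 270, 273, 276, 278, 281, 285, 288, 291, 294, 298, 302, 305, 309, 313, 326, 329, 355]
205 [237, 260, 265, 268, 271, 273, 276, 279, 282, 285, 288, 291, 295, 298, 302, 305, 309, 313, 326, 329, 341, 346]
225 [239, 260, 266, 269, 271, 274, 276, 279, 282, 285, 288, 291, 295, 298, 302, 305, 309, 313, 353, 357, 397]
t- X' -71.0 Y' -65.5
t- X' -75.4 Y' 69.9
T+ X' -49.4 Y' -66.2
B+ X' 7.3 Y' -62.7
```

Call:
move_arm --targets "0.06 0.1 -0.6 0;0 0 -0.7 0;0 0 -0.7 0;0 0 -0.6 0;0 0 -0.4 0;0 0 0 0;0 0 0 0"

```text
time_s: 16.58
tcp_pos: [0.4118, -0.3619, 0.0879]
ee_rot: [[-0.475, -0.88, -0.0], [-0.88, 0.475, -0.0], [0.0, 0.0, -1.0]]
wrist_force: [-0.1, -0.2, 0.3]
gripper_width: 0.997
gripper_force: 0.0
```

Call:
move_arm --targets "0 0 0 0;0 0 0 0;0 0 0 0;0 0 0 0;0 0 0 0;0 0 0 0" --gripper 63

```text
time_s: 17.08
tcp_pos: [0.4113, -0.3621, 0.0881]
ee_rot: [[-0.476, -0.879, 0.001], [-0.879, 0.476, -0.0], [-0.0, -0.001, -1.0]]
wrist_force: [-0.3, 0.4, 0.8]
gripper_width: 0.737
gripper_force: 0.0
```

Run:
```python
from h import *
st()
```

```text
t 17.08 tcp [ 411.3 -362.1   88.1] yaw 151.56 F [-0.3  0.4  0.8] w 64.1 gf 0.0 j [-24.  22. -21.  -0. -47.  -4.]
```

Call:
move_arm --targets "0.09 -0.05 0 0;0.09 -0.05 0 0;0.09 -0.05 0 0;0.09 -0.05 0 0;0.09 -0.05 0 0;0.09 -0.05 0 0"

```text
time_s: 17.58
tcp_pos: [0.4129, -0.3635, 0.0855]
ee_rot: [[-0.479, -0.877, -0.027], [-0.878, 0.479, 0.015], [-0.001, 0.031, -1.0]]
wrist_force: [-21.1, 15.3, 16.4]
gripper_width: 0.724
gripper_force: 12.0
```

Run:
```python
from h import *
st(); s,c=wristcam(); np.savez("w5.npz",**c)
print([ (r,[220+k for k,d in enumerate(np.abs(np.diff(cv2.GaussianBlur(cv2.cvtColor(c["image"],cv2.COLOR_BGR2GRAY)[r:r+1,220:400].astype(np.float32),(5,1),0)[0]))) if d>10]) for r in (120,140,160)])
```

```text
t 17.58 tcp [ 412.9 -363.5   85.5] yaw 151.36 F [-21.1  15.3  16.4] w 63.0 gf 12.0 j [-25.  24. -19.  -0. -49.  -4.]
[(120, []), (140, [221, 222, 235, 236, 241, 242, 243, 244, 246, 247, 248, 249, 250, 251, 252, 254, 255, 256, 258, 259, 260, 262, 263, 264, 266, 267, 268, 271, 272, 273, 274, 343, 344, 348, 349]), (160, [235, 236, 237, 242, 243, 244, 245, 247, 248, 249, 250, 251, 252, 254, 255, 256, 257, 258, 259, 260, 261, 263, 264, 265, 267, 268, 269, 272, 273, 274, 276, 277, 278, 279, 282, 283, 284, 287, 288, 289, 293, 294, 295, 296, 298, 299, 300, 301, 305, 306, 307, 308, 310, 311, 312, 313, 314, 318, 319, 320, 321, 342, 343, 344, 347, 348, 385])]
```

Force reached 26 N with little motion. Friction at the top corner is jamming the horizontal push, so the finger has to follow the corner's arc upward. I'll back off and push along the arc.

Call:
move_arm --targets "-0.18 0.1 0 0;-0.18 0.1 0 0;-0.18 0.1 0 0;0 0 0.08 0;0.11 -0.06 0.16 0;0.11 -0.06 0.16 0;0.13 -0.07 0.16 0;0.13 -0.07 0.16 0;0 0 0 0"

```text
time_s: 18.38
tcp_pos: [0.4237, -0.3689, 0.1069]
ee_rot: [[-0.476, -0.879, -0.0], [-0.879, 0.476, -0.0], [0.0, 0.0, -1.0]]
wrist_force: [-4.0, 2.3, 3.6]
gripper_width: 0.726
gripper_force: 2.7
```

Run:
```python
from h import *
st(); s,c=wristcam(); np.savez("w6.npz",**c)
from station import capture
q=capture("scene"); np.savez("sc3.npz",**q)
a=cv2.resize(c["image"],(400,250)); b=cv2.resize(q["image"][110:250,120:260],(400,400))
W=np.zeros((400,800,3),np.uint8); W[:250,:400]=a; W[:,400:]=b; cv2.imwrite("pics/c6.png",cv2.convertScaleAbs(W,alpha=1.3))
```

```text
t 18.38 tcp [ 423.7 -368.9  106.9] yaw 151.58 F [-4.   2.3  3.6] w 63.2 gf 2.7 j [-25.  22. -17.   0. -50.  -4.]
```

Call:
move_arm --targets "0.14 -0.08 0.15 0;0.14 -0.08 0.15 0;0.155 -0.085 0.13 0;0.155 -0.085 0.13 0;0.165 -0.09 0.11 0;0.165 -0.09 0.11 0;0 0 0 0"

```text
time_s: 19.07
tcp_pos: [0.4483, -0.3823, 0.1261]
ee_rot: [[-0.476, -0.88, 0.003], [-0.88, 0.476, -0.002], [0.0, -0.004, -1.0]]
wrist_force: [-0.4, -0.1, 1.1]
gripper_width: 0.723
gripper_force: 0.6
```

Run:
```python
from h import *
st(); s,c=wristcam(); np.savez("w6.npz",**c)
from station import capture
q=capture("scene"); np.savez("sc3.npz",**q)
a=cv2.resize(c["image"],(400,250)); b=cv2.resize(q["image"][110:250,120:260],(400,400))
W=np.zeros((400,800,3),np.uint8); W[:250,:400]=a; W[:,400:]=b; cv2.imwrite("pics/c6.png",cv2.convertScaleAbs(W,alpha=1.3))
```

```text
t 19.07 tcp [ 448.3 -382.3  126.1] yaw 151.59 F [-0.4 -0.1  1.1] w 62.9 gf 0.6 j [-25.  23. -12.   0. -54.  -4.]
```

View pics/c6.png

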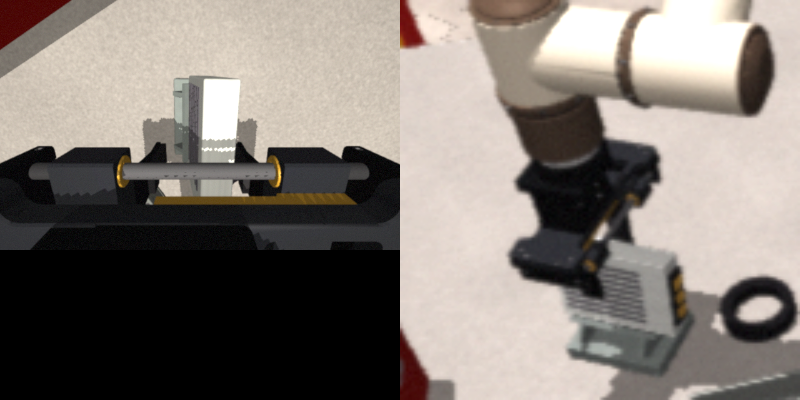

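The views show the unit nearly upright on the stand, held loosely between the fingers (about 8° tilt left). I'll lower slightly and close.

Call:
move_arm --targets "0 0 -0.2 0;0 0 -0.2 0;0 0 -0.2 0;0 0 0 0"

```text
time_s: 19.5
tcp_pos: [0.4451, -0.3805, 0.1086]
ee_rot: [[-0.477, -0.879, -0.003], [-0.879, 0.477, 0.002], [-0.0, 0.003, -1.0]]
wrist_force: [-1.9, -0.0, 0.1]
gripper_width: 0.725
gripper_force: 0.4
```

Call:
move_arm --targets "0 0 0 0;0 0 0 0;0 0 0 0;0 0 0 0;0 0 0 0;0 0 0 0;0 0 0 0;0 0 0 0;0 0 0 0;0 0 0 0" --gripper 20

```text
time_s: 20.33
tcp_pos: [0.4459, -0.381, 0.1097]
ee_rot: [[-0.476, -0.879, -0.001], [-0.879, 0.476, 0.001], [-0.0, 0.001, -1.0]]
wrist_force: [0.2, 0.1, -3.3]
gripper_width: 0.342
gripper_force: 29.9
```

Run:
```python
from h import *
st()
```

```text
t 20.33 tcp [ 445.9 -381.   109.7] yaw 151.55 F [ 0.2  0.1 -3.3] w 29.8 gf 29.9 j [-25.  24. -14.  -0. -52.  -4.]
```

Grip is flush at 29.8 mm and the wrist carries 3.3 N, so the unit is held free. I'll carry it to the rack.

Call:
move_arm --targets "0 0 0.2 0;0 0 0.5 0;0 0 0.7 0;0 0 0.8 0;0 0 0.8 0;0 0.4 0.6 0;0.2 0.7 0 0.2;0.3 0.9 0 0.4;0.4 1 0 0.4;0.4 1 0 0.4"

```text
time_s: 21.17
tcp_pos: [0.4787, -0.2803, 0.2005]
ee_rot: [[-0.365, -0.931, 0.0], [-0.931, 0.365, 0.0], [-0.0, -0.0, -1.0]]
wrist_force: [-0.5, 0.4, -4.2]
gripper_width: 0.344
gripper_force: 29.9
```

Call:
move_arm --targets "0.4 1 0 0.4;0.4 1 0 0.4;0.4 1 0 0.4;0.4 1 0 0.4;0.4 1 0 0.4;0.4 1 0 0.4;0.4 1 0 0.4;0.4 1 0 0.4;0.4 1 0 0.4;0.4 1 0 0.4"

```text
time_s: 22.0
tcp_pos: [0.5789, -0.0299, 0.2004]
ee_rot: [[-0.023, -1.0, -0.0], [-1.0, 0.023, 0.0], [-0.0, 0.0, -1.0]]
wrist_force: [0.9, 0.0, -4.5]
gripper_width: 0.342
gripper_force: 29.9
```

Call:
move_arm --targets "0.4 0.9 0 0.4;0.4 0.7 0 0;0.3 0.6 0 0;0.2 0.3 0 0;0 0.1 0 0;0 0 0 0;0 0 0 0"

```text
time_s: 22.58
tcp_pos: [0.6106, 0.033, 0.2002]
ee_rot: [[0.009, -1.0, -0.001], [-1.0, -0.009, -0.0], [0.0, 0.001, -1.0]]
wrist_force: [-0.5, -0.7, -3.8]
gripper_width: 0.345
gripper_force: 29.9
```

Run:
```python
from h import *
st()
```

```text
t 22.58 tcp [610.6  33.  200.2] yaw -179.48 F [-0.5 -0.7 -3.8] w 30.0 gf 29.9 j [ 18.  22.  -3.  -0. -65. -18.]
```

Call:
move_arm --targets "0 0 -0.6 0;0 0 -0.6 0;0 0 -0.6 0;0 0 -0.2 0;0 0 0 0;0 0 0 0;0 0 0 0"

```text
time_s: 23.17
tcp_pos: [0.612, 0.0335, 0.1517]
ee_rot: [[0.01, -1.0, 0.002], [-1.0, -0.01, 0.0], [-0.0, -0.002, -1.0]]
wrist_force: [0.2, -1.2, -3.7]
gripper_width: 0.343
gripper_force: 29.9
```

Run:
```python
from h import *
from station import capture
st(); s,c=wristcam(); np.savez("w7.npz",**c); q=capture("scene"); np.savez("sc4.npz",**q); t=capture("top"); np.savez("top4.npz",**t)
W=np.zeros((600,800,3),np.uint8)
W[:300,:400]=cv2.resize(c["image"][0:240,160:480],(400,300))
W[:300,400:]=cv2.resize(q["image"][165:285,270:430],(400,300),interpolation=cv2.INTER_CUBIC)
W[300:,:400]=cv2.resize(t["image"][105:195,260:380],(400,300),interpolation=cv2.INTER_CUBIC)
W[300:,400:]=cv2.resize(q["image"][180:320,160:348],(400,300),interpolation=cv2.INTER_CUBIC)
cv2.imwrite("pics/c7.png",cv2.convertScaleAbs(W,alpha=1.3))
```

```text
t 23.17 tcp [612.   33.5 151.7] yaw -179.45 F [ 0.2 -1.2 -3.7] w 29.8 gf 29.9 j [ 18.  24.  -7.   0. -59. -18.]
```

View pics/c7.png

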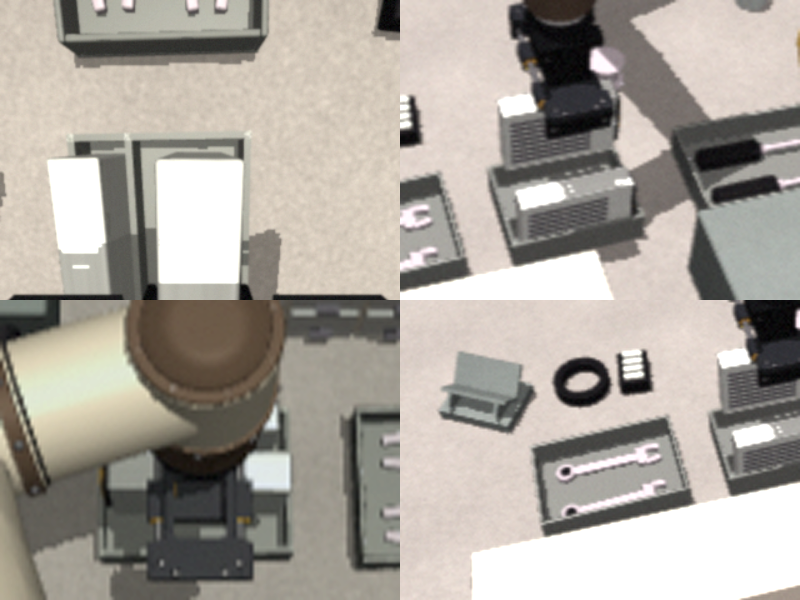

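The views show the unit upright over the near bay, in line with the stock unit. Its top strip in the wrist crop spans (157–243, from row 158), and its lower left corner in the scene crop is at about (502,167). I'll compute heights and end clearance.

Run:
```python
from h import *
c=load("w7.npz"); q=load("sc4.npz"); r=lambda v:np.round(np.asarray(v)*1000,1).tolist()
f=lambda x,y:(x/1.25+160,y/1.25)
for z in (.185,.19,.195,.2):
    a=onz(c,*f(157,158),z);b=onz(c,*f(243,158),z); print(z,"w",round(1000*np.linalg.norm(a-b),1),"yend",r(a[1]),"x",r((a[0]+b[0])/2))
print("stock end y",r(onz(c,*f(50,158),.105)),r(onz(c,*f(98,158),.105)))
print("rack rim -y outer/inner",r(onz(c,*f(190,133),.045)),r(onz(c,*f(190,147),.045)),"wall -x inner/outer",r(onz(c,*f(243,200),.045)),r(onz(c,*f(250,200),.045)),"div",r(onz(c,*f(128,200),.045)),r(onz(c,*f(137,200),.045)))
def onx(c,u,v,x):
    o,d=ray(c,u,v); return o+d*(x-o[0])/d[0]
for n,p in (("low-y",(502,167)),("top-y",(500,100))): print(n,r(onx(q,(p[0]-400)/2.5+270,p[1]/2.5+165,.627)))
```

```text
0.185 w 29.5 yend -37.2 x 611.6
0.19 w 28.4 yend -37.4 x 611.6
0.195 w 27.2 yend -37.5 x 611.6
0.2 w 26.1 yend -37.7 x 611.7
stock end y [694.8, -33.6, 105.0] [668.0, -33.9, 105.0]
rack rim -y outer/inner [618.0, -49.3, 45.0] [617.9, -39.8, 45.0] wall -x inner/outer [578.5, -2.4, 45.0] [573.3, -2.4, 45.0] div [663.7, -1.5, 45.0] [657.1, -1.6, 45.0]
low-y [627.0, -39.4, 98.2]
top-y [627.0, -38.0, 218.5]
```

Call:
move_arm --targets "0.1 0 0 0;0 0 -0.5 0;0 0 -0.5 0;0 0 -0.5 0;0 0 -0.5 0;0 0 -0.3 0;0 0 -0.2 0;0 0 -0.1 0;0 0 0 0;0 0 0 0"

```text
time_s: 24.15
tcp_pos: [0.6142, 0.0339, 0.0859]
ee_rot: [[0.01, -1.0, 0.001], [-1.0, -0.01, 0.0], [-0.0, -0.001, -1.0]]
wrist_force: [0.4, 0.5, -4.2]
gripper_width: 0.343
gripper_force: 29.9
```

Call:
move_arm --targets "0 0 -0.08 0;0 0 -0.08 0;0 0 -0.04 0;0 0 0 0;0 0 0 0"

```text
time_s: 24.57
tcp_pos: [0.6137, 0.0338, 0.0803]
ee_rot: [[0.01, -1.0, -0.0], [-1.0, -0.01, -0.0], [0.0, 0.0, -1.0]]
wrist_force: [0.2, 0.5, -4.0]
gripper_width: 0.34
gripper_force: 29.9
```

Call:
move_arm --targets "0 0 -0.05 0;0 0 -0.05 0;0 0 -0.05 0;0 0 -0.05 0;0 0 0 0;0 0 0 0"

```text
time_s: 25.07
tcp_pos: [0.6137, 0.0337, 0.0751]
ee_rot: [[0.01, -1.0, -0.0], [-1.0, -0.01, -0.0], [0.0, 0.0, -1.0]]
wrist_force: [-0.1, -0.9, -3.9]
gripper_width: 0.345
gripper_force: 29.9
```

Run:
```python
from h import *
st(); s,c=wristcam(); np.savez("w8.npz",**c); g=cv2.cvtColor(c["image"],cv2.COLOR_BGR2GRAY)
# compare stock and held unit top edges in the view: rows of -y end and widths
for row in (140,150,160): 
    d=np.diff(cv2.GaussianBlur(g[row:row+1].astype(np.float32),(5,1),0)[0]); print(row,[(k,int(d[k])) for k in range(190,400) if abs(d[k])>12])
for col in (215,320,335):
    d=np.diff(cv2.GaussianBlur(g[:,col:col+1].astype(np.float32),(1,5),0)[:,0]); print("col",col,[(k,int(d[k])) for k in range(60,200) if abs(d[k])>12])
```

```text
t 25.07 tcp [613.7  33.7  75.1] yaw -179.44 F [-0.1 -0.9 -3.9] w 30.0 gf 29.9 j [ 18.  29. -12.  -0. -50. -18.]
140 [(194, -13), (195, -19), (196, -25), (197, -30), (198, -29), (199, -20), (239, 16), (240, 19), (241, 13), (246, -13), (247, -27), (248, -30), (249, -19), (258, 14), (259, 27), (260, 28), (261, 16), (283, 12), (284, 22), (285, 23), (286, 16), (352, -20), (353, -25), (354, -22), (355, -18), (356, -17), (357, -15), (369, 18), (370, 29), (371, 26), (372, 13)]
150 [(196, -17), (197, -23), (198, -30), (199, -31), (200, -23), (240, 17), (241, 18), (242, 12), (247, -15), (248, -28), (249, -28), (250, -15), (259, 22), (260, 31), (261, 24), (284, 20), (285, 24), (286, 18), (351, -13), (352, -23), (353, -25), (354, -15), (358, -18), (359, -20), (360, -16), (361, -12), (369, 23), (370, 29), (371, 21)]
160 [(197, -15), (198, -22), (199, -30), (200, -32), (201, -24), (241, 17), (242, 18), (248, -17), (249, -29), (250, -26), (251, -13), (260, 23), (261, 29), (262, 20), (284, 19), (285, 25), (286, 20), (351, -17), (352, -25), (353, -23), (357, -17), (358, -17), (359, -12), (368, 14), (369, 24), (370, 25), (371, 16)]
col 215 [(109, -14), (110, -18), (111, -12), (120, 16), (121, 14), (124, -13)]
col 320 [(107, -12), (108, -22), (109, -20), (118, 17), (121, -14), (125, 17), (126, 31), (127, 34), (128, 25), (129, 13)]
col 335 [(107, -16), (108, -22), (109, -16), (116, 19), (117, 17), (120, -14), (121, -16), (125, 15), (126, 29), (127, 32), (128, 24), (129, 15)]
```

Call:
move_arm --targets "0 0 -0.04 0;0 0 -0.04 0;0 0 -0.04 0;0 0 0 0;0 0 0 0"

```text
time_s: 25.53
tcp_pos: [0.6137, 0.0337, 0.0722]
ee_rot: [[0.01, -1.0, -0.0], [-1.0, -0.01, -0.0], [0.0, 0.0, -1.0]]
wrist_force: [0.1, -0.1, -3.6]
gripper_width: 0.343
gripper_force: 29.9
```

Call:
move_arm --targets "0 0 -0.04 0;0 0 -0.04 0;0 0 0 0;0 0 0 0"

```text
time_s: 25.87
tcp_pos: [0.6136, 0.0338, 0.0702]
ee_rot: [[0.01, -1.0, -0.0], [-1.0, -0.01, -0.0], [0.0, 0.0, -1.0]]
wrist_force: [0.3, -0.2, -3.3]
gripper_width: 0.336
gripper_force: 29.9
```

Call:
move_arm --targets "0 0 -0.04 0;0 0 -0.04 0;0 0 0 0;0 0 0 0"

```text
time_s: 26.2
tcp_pos: [0.6137, 0.0337, 0.0682]
ee_rot: [[0.01, -1.0, -0.0], [-1.0, -0.01, -0.0], [0.0, 0.0, -1.0]]
wrist_force: [0.7, -0.1, -3.7]
gripper_width: 0.341
gripper_force: 29.9
```

Call:
move_arm --targets "0 0 -0.04 0;0 0 0 0;0 0 0 0"

```text
time_s: 26.45
tcp_pos: [0.6137, 0.0338, 0.0672]
ee_rot: [[0.01, -1.0, -0.0], [-1.0, -0.01, -0.0], [0.0, 0.0, -1.0]]
wrist_force: [0.5, 0.2, -4.1]
gripper_width: 0.344
gripper_force: 29.9
```

Call:
move_arm --targets "0 0 -0.04 0;0 0 -0.04 0;0 0 0 0;0 0 0 0"

```text
time_s: 26.78
tcp_pos: [0.6136, 0.0338, 0.0651]
ee_rot: [[0.01, -1.0, -0.0], [-1.0, -0.01, -0.0], [0.0, 0.0, -1.0]]
wrist_force: [0.3, -0.1, -4.2]
gripper_width: 0.342
gripper_force: 29.9
```

Call:
move_arm --targets "0 0 -0.04 0;0 0 0 0;0 0 0 0"

```text
time_s: 27.03
tcp_pos: [0.6139, 0.0337, 0.0648]
ee_rot: [[0.01, -1.0, 0.001], [-1.0, -0.01, -0.0], [0.0, -0.001, -1.0]]
wrist_force: [-0.8, 0.8, -0.4]
gripper_width: 0.346
gripper_force: 29.9
```

Call:
move_arm --targets "0 0 -0.04 0;0 0 0 0;0 0 0 0"

```text
time_s: 27.28
tcp_pos: [0.6139, 0.0337, 0.0648]
ee_rot: [[0.01, -1.0, 0.001], [-1.0, -0.01, -0.0], [0.0, -0.001, -1.0]]
wrist_force: [-3.1, 0.2, 4.8]
gripper_width: 0.343
gripper_force: 29.9
```

The unit is on the bay floor. I'll ease off the press and open gently to 42 mm, which clears the stock unit.

Call:
move_arm --targets "0 0 0.03 0;0 0 0 0;0 0 0 0"

```text
time_s: 27.53
tcp_pos: [0.6139, 0.0338, 0.0648]
ee_rot: [[0.01, -1.0, 0.001], [-1.0, -0.01, -0.0], [0.0, -0.001, -1.0]]
wrist_force: [-2.8, 0.2, 4.5]
gripper_width: 0.346
gripper_force: 29.9
```

Call:
move_arm --targets "0 0 0 0;0 0 0 0;0 0 0 0;0 0 0 0;0 0 0 0;0 0 0 0" --gripper 42

```text
time_s: 28.03
tcp_pos: [0.6138, 0.0338, 0.0639]
ee_rot: [[0.01, -1.0, 0.0], [-1.0, -0.01, -0.0], [0.0, -0.0, -1.0]]
wrist_force: [-0.1, -0.5, 0.4]
gripper_width: 0.484
gripper_force: 0.0
```

Run:
```python
from h import *
st(); s,c=wristcam(); np.savez("w9.npz",**c); g=cv2.cvtColor(c["image"],cv2.COLOR_BGR2GRAY)
for row in (140,160,190): 
    d=np.diff(cv2.GaussianBlur(g[row:row+1].astype(np.float32),(5,1),0)[0]); print(row,[(k,int(d[k])) for k in range(190,400) if abs(d[k])>18])
```

```text
t 28.03 tcp [613.8  33.8  63.9] yaw -179.44 F [-0.1 -0.5  0.4] w 42.1 gf 0.0 j [ 18.  30. -12.   0. -48. -18.]
140 [(235, 21), (243, -28), (244, -29), (245, -18), (256, 28), (257, 29), (258, 18), (283, 23), (284, 24), (352, -25), (353, -26), (358, -19), (359, -18), (373, 24), (374, 31), (375, 21)]
160 [(190, -29), (191, -19), (237, 20), (245, -29), (246, -27), (257, 21), (258, 31), (259, 24), (283, 20), (284, 26), (285, 20), (351, -23), (352, -26), (372, 21), (373, 31), (374, 24)]
190 [(192, -23), (193, -27), (194, -27), (195, -20), (240, 18), (247, -23), (248, -28), (249, -21), (260, 28), (261, 26), (284, 23), (285, 27), (286, 18), (350, -24), (351, -28), (371, 22), (372, 29), (373, 21)]
```

Released, and the unit has not moved. I'll lift straight up and clear, then check.

Call:
move_arm --targets "0 0 0.2 0;0 0 0.4 0;0 0 0.6 0;0 0 0.8 0;0 0 1 0;0 0 1 0;-0.8 0 0.6 0;-1 0 0 0;-1 0 0 0;-1 0 0 0"

```text
time_s: 28.92
tcp_pos: [0.518, 0.0338, 0.1805]
ee_rot: [[0.01, -1.0, 0.002], [-1.0, -0.01, 0.001], [-0.001, -0.002, -1.0]]
wrist_force: [-0.1, 0.7, 0.6]
gripper_width: 0.482
gripper_force: 0.0
```

Call:
move_arm --targets "-1 0 0 0;-1 0 0 0;0 0 0 0;0 0 0 0"

```text
time_s: 29.25
tcp_pos: [0.4684, 0.0338, 0.1806]
ee_rot: [[0.011, -1.0, 0.003], [-1.0, -0.011, 0.001], [-0.001, -0.003, -1.0]]
wrist_force: [0.2, 0.7, 1.2]
gripper_width: 0.484
gripper_force: 0.0
```

Run:
```python
from h import *
from station import capture
st(); t=capture("top"); q=capture("scene"); np.savez("top9.npz",**t)
W=np.zeros((600,800,3),np.uint8)
W[:300,:]=cv2.resize(t["image"][120:260,150:523],(800,300),interpolation=cv2.INTER_CUBIC)
W[300:,:400]=cv2.resize(q["image"][200:275,290:390],(400,300),interpolation=cv2.INTER_CUBIC)
W[300:,400:]=cv2.resize(t["image"][125:195,270:363],(400,300),interpolation=cv2.INTER_CUBIC)
cv2.imwrite("pics/fin.png",cv2.convertScaleAbs(W,alpha=1.3))
```

```text
t 29.25 tcp [468.4  33.8 180.6] yaw -179.38 F [0.2 0.7 1.2] w 42.1 gf 0.0 j [ 24.   9. -24.   0. -57. -23.]
```

View pics/fin.png

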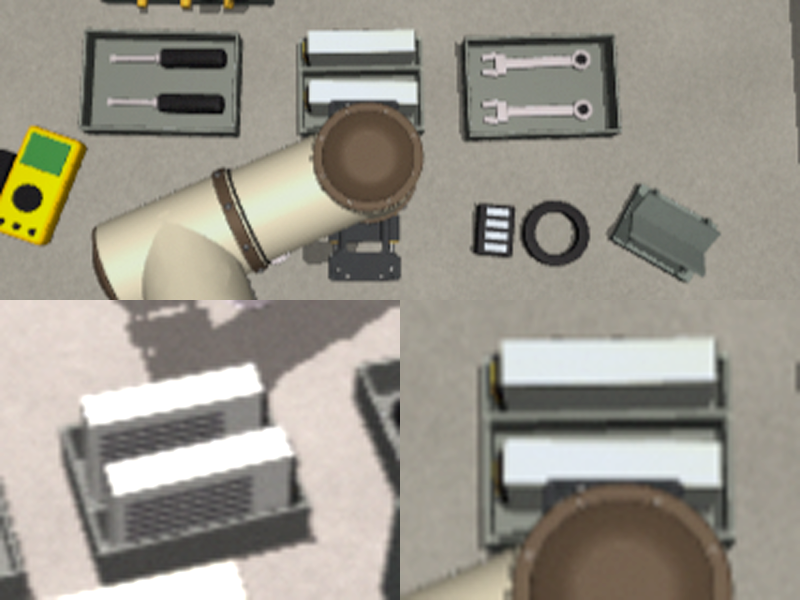

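The unit stands upright and parallel to the stock unit (lower-left crop, edges (85,400)–(262,370) and (108,465)–(292,432)). Both tools lie flat in their trays and the other things look untouched. I'm handing in.

```bash
python3 -c "
from station import *
print(finish_job())"
```

```text
the job is handed in; nothing more can be done
None
```

I handed the job in at about 29 s: the screwdriver and spanner lie flat in their own trays, and the control unit stands upright and unsupported in the empty rack bay, parallel to the stock unit; no verdict was returned.

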